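# Open the washer's water and set the wash timer

### The arm

A 6-joint arm with a two-finger parallel gripper is mounted at the origin on the work surface. World frame = base frame: x ahead of the robot, y to its left, z up, the work surface at z = 0. Lengths are in mm, angles in rad, forces in N, time in s.
With the tool pointing down it reaches from about 425 to 1125 mm from the base axis. Payload 14.9 kg.
Tool frame: the origin (TCP) lies at the very end of the fingers, on their centre line; the grasp point (between the pads) lies 19 mm behind it; z points along the fingers, y is the line along which they close (so a half turn about z gives the same grasp; the last joint's range is limited). The gripper opens to 91 mm and grips with 3 to 60 N. Pads are 32 mm wide; open, the fingers measure 118 mm over their backs; the gripper's body (76 mm by 178 mm) begins 60 mm behind the grasp point.
Start: joints at [-1.239, 0.379, 1.734, -0, 1.028, -0.033], TCP at [249.73, -653.952, 213.932] pointing down, gripper open.
Joint ranges: [-2.77, 2.77], [-0.74, 2.19], [0, 2.66], [-1.06, 4.2], [0.31, 2.87], [-3.08, 3.08]. Speed limits (rad/s): [1.89, 1.89, 2.39, 3.14, 3.14, 3.14].

### API

Orientations are given as a unit quaternion [w, x, y, z].
In Python, from plant import telemetry, vision, ticket gives the robot as it stands.
- The arm moves only by the tool carry_out, never from a script. Its argument "moves" is a list of rows, each an object with "delta_pos": the shift along the world's x, y, z in cm, a list of three; "twist": the turn about the world's z in rad. A call has 1 to 8 rows; each row shifts and turns the commanded pose from where the row before left it; what a row does not reach is not made up. A row lasts 1/8 s, in which the tool goes at most 62.5 mm and 10.7 degrees, less where a joint would pass 70% of its speed; a pose out of reach is approached as far as the arm can. A call with a gripper value outside its range is refused whole. "gripper" is the finger opening in cm, from 0 to 9.12, set as the call begins (left out, the last holds). The fingers move at their own pace and stop on an object; the grip force is fixed at half the most. Time passes only in rows, so rows that do not move let the fingers close. It gives the time, the measured TCP pose, the force, the opening and the grip force at its end, in the units of the state.
- telemetry.sense(): the state, without advancing time (a new reading comes with each control period).
- vision.get_image(name): name is "scene" or "top" or "wrist"; returns a dict with "img" (480x640x3 uint8, blue, green, red), "depth" (480x640 float32, mm along the optical axis (not along the pixel's ray), 0 where there is no reading), "fx", "fy", "cx", "cy" (pixels), "xyz" and "orientation" of the camera in the world. Camera axes: x right, y down, z forward; pixel columns grow to the right and rows downward; lengths in mm; the calibration is good to about 2 mm. A picture is of the moment at which its call begins.
- ticket.job_done(): hands the job in; it is judged then, once.
The state is a dict: "t": time; "joint_positions": joint angles; "qvel": joint speeds; "effort": joint torques, N m; "eef_pos": TCP position; "eef_rot": TCP orientation; "force": force on the tool from outside, world axes, zero at the start; "moment": the same for the moment, N m; "opening": opening from 0.0 (shut) to 1.0 (fully open); "grasp_force": force on a finger pad.
Only numpy, scipy, OpenCV 4.12 (cv2) and the standard library are available. Lean on these libraries where they do the work, as an engineer would, in place of code of your own. Each camera call takes 0.05 s, during which the arm holds its last target. There are 200 camera calls.

### The job

Start the wash. First push the lever of the water tap clockwise until it lies along its pipe (fully open); then push the timer's pointer arm round clockwise until it points at the long mark on the dial, without running past that mark. Use light pushes of a fingertip; pick nothing up, and leave the bottle, jar and cup standing where they are.

Things in the scene. Friction and masses are not known exactly. Their poses are not given: they have to be found in the camera images.
- lever_axis (a point): Turning axis (vertical) of the water tap's lever, a point at mid-thickness of the lever, about 82 mm above the counter. The tap is a brass ball valve in the middle of a level copper pipe (220 mm long, 21 mm thick, pipe axis 42 mm above the counter, valve up to 38 mm thick, both pipe ends bent down into the counter). The point turns with the lever: its -x axis points from the axis out along the lever, z is up.
- lever_tip (a point): Point 100 mm out from lever_axis on the centre line of the steel lever, at mid-thickness, 5 mm short of its free end. The lever is a flat bar 20 mm wide, 12 mm thick (underside 76 mm, top 88 mm above the counter), 105 mm long from its axis; there is 20 mm or more of free air under it out to its tip.
- tap_lever (a joint): Angle of the tap lever, rad: 0 = shut (square across the pipe), 1.571 = fully open (along the pipe, at its stop). It grows clockwise seen from above, and the lever stays where it is left (about 0.12 N m of friction).
- dial_face: The timer's round white dial, 188 mm across, flat on a cream control box (210 x 210 mm, 50 mm high, fixed to the counter). Origin at the centre of the dial's underside, 50 mm above the counter; the dial's upper face is 53 mm above the counter. It has eleven short thin marks and ONE long, thick mark (24 mm long, 6 mm wide, from 68 to 92 mm from the centre), which lies along the dial's own +x axis. Dial fixed.
- timer_axis (a point): Turning axis (vertical) of the timer's pointer arm at the dial's centre, half-way up the arm, about 67 mm above the counter. The point turns with the arm: its +x axis points out along the arm, z is up.
- pointer_tip (a point): Tip of the grey pointer arm, on its centre line, 64 mm out from timer_axis. The arm is 12 mm wide out to 54 mm from the axis, then a 6 mm wide nose to 64 mm; it stands from 58 mm to 76 mm above the counter. At the centre is a round hub 30 mm across and 78 mm high.
- timer (a joint): Angle of the pointer arm, rad, from 0 to 4.2; it grows clockwise seen from above, and stays where it is left (about 0.06 N m of friction). The start lies 1.1 to 2.8 rad anticlockwise of the long mark.
- detergent: White bottle, 72 mm across, 200 mm high, loose; origin at the centre of its underside. Leave alone.
- jar: Glass jar with a lid, 60 mm across, 85 mm high, loose; origin at the centre of its underside. Leave alone.
- cup: Small white dosing cup, open at the top, 68 mm across, 60 mm high, loose; origin at the centre of its underside. Leave alone.

How it is judged (in metres and radians):
On the way, in this order (a step that is already met when the one before it is completed fails the run):
1. the tap lever lies along its pipe (open to within 0.14 rad of its stop) (value of joint tap_lever above 1.43 rad), for 0.1 s.
2. the pointer points at the long mark (tip within 7 mm to either side of the mark's line) (x of pointer_tip in the frame of dial_face above 0.04 m and y of pointer_tip in the frame of dial_face between -0.007 and 0.007 m), for 0.2 s.
At the end, for the whole second after the job is handed in: The tap lever is open to within 0.14 rad of its stop, and the timer's pointer rests with its tip within 7 mm to either side of the long mark's centre line (about 6 degrees) (all of step 2 and value of joint tap_lever above 1.43 rad and velocity of joint timer between -0.05 and 0.05 rad/s); the robot touches nothing.
It fails at once if the pointer is past the long mark (tip more than 12 mm clockwise of its line) (x of pointer_tip in the frame of dial_face above 0 m and y of pointer_tip in the frame of dial_face below -0.012 m).
It fails at once if the tap lever or the pointer arm is squeezed or pushed with more than 40 N (contact force between the fingers and tap_lever above 40 N or contact force between the fingers and timer above 40 N).
It fails at once if the bottle, jar or cup is moved more than 30 mm, lifted or tipped (distance of any of detergent, jar, cup from where it was at the start of the episode above 0.03 m or height (world z) of any of detergent, jar, cup above 0.012 m or angle between any of detergent, jar, cup's own z axis and vertical above 0.4 rad).
It also fails if it takes over 61 s, if anything falls off the work surface, if the arm or the gripper's body presses on something with over 40 N, if the wrist force passes 120 N, or if a joint passes its speed limit or range.

## Working session

There is one attempt and no reset: what is moved stays moved. The work goes in short steps, Python scripts to look and compute and a tool call to move; the robot and the scene stay as the last step left them, time stands still between calls to the robot, and variables do not carry over. Pictures are saved under pics/ and viewed, at most 12 in all, crops included, and the job is handed in when it is done.

Besides the shell and the picture viewer there is one more tool, called after "Request:" as name([rows], argument=value, ...), one row to a line, values as JSON. carry_out: Moves the arm, as the interface text tells. Its arguments: {"type":"object","properties":{"moves":{"type":"array","items":{"type":"object","properties":{"delta_pos":{"type":"array","items":{"type":"number"}},"twist":{"type":"number"}}}},"gripper":{"type":"number"}},"required":["moves"]}

```bash
mkdir -p pics; cat > h.py <<'E'
import numpy as np, cv2
from scipy.spatial.transform import Rotation as R
from plant import telemetry, vision, ticket
def cam(n):
    d=vision.get_image(n); q=d["orientation"]
    d["R"]=R.from_quat([q[1],q[2],q[3],q[0]]).as_matrix(); d["p"]=np.array(d["xyz"]); return d
def cloud(d):
    v,u=np.mgrid[:480,:640]; z=d["depth"]
    P=np.stack([(u-d["cx"])/d["fx"]*z,(v-d["cy"])/d["fy"]*z,z],-1)
    return P@d["R"].T+d["p"]
def ray(d,u,v,h):
    r=d["R"]@np.array([(u-d["cx"])/d["fx"],(v-d["cy"])/d["fy"],1]); return d["p"]+r*(h-d["p"][2])/r[2]
def proj(d,X):
    c=d["R"].T@(np.array(X)-d["p"]); return d["fx"]*c[0]/c[2]+d["cx"],d["fy"]*c[1]/c[2]+d["cy"]
E
python3 - <<'E'
from h import *
import pickle
for n in("top","scene"):
    d=cam(n); cv2.imwrite(f"pics/{n}0.png",d["img"]); pickle.dump(d,open(n+"0.pkl","wb")); print(n,d["p"],d["R"].round(3).tolist(),d["fx"])
print(telemetry.sense())
E
```

```text
top [486.70491375  14.1873878  901.7928724 ] [[-0.02, -0.985, 0.173], [-1.0, 0.021, 0.006], [-0.009, -0.173, -0.985]] 561.4395613436903
scene [1068.91865145 -437.33750952  750.68036358] [[0.698, 0.522, -0.49], [0.716, -0.514, 0.472], [-0.006, -0.681, -0.733]] 586.1241512270273
{'t': 0.1, 'joint_positions': array([-1.23928828e+00,  3.79352021e-01,  1.73470028e+00, -6.49374168e-05,
        1.02849959e+00, -3.33119995e-02]), 'qvel': array([-7.01331609e-05, -3.10614431e-03, -3.57640918e-04,  1.78807550e-03,
        1.28190694e-03, -3.76126695e-04]), 'effort': array([-7.67151014e-04, -7.65031815e+01, -4.35295594e+01,  6.51346310e-02,
        3.98901547e-02, -3.04730816e-05]), 'eef_pos': array([ 249.60803806, -653.61757822,  213.36766237]), 'eef_rot': array([-4.70164461e-04,  9.83406215e-01,  1.81416607e-01, -9.87388553e-05]), 'force': array([-0.82553876, -0.45565996, -0.83401394]), 'moment': array([-0.00940671,  0.00158685, -0.05740116]), 'grasp_force': 0.0, 'opening': 1.0000633508946815}
```

View pics/top0.png

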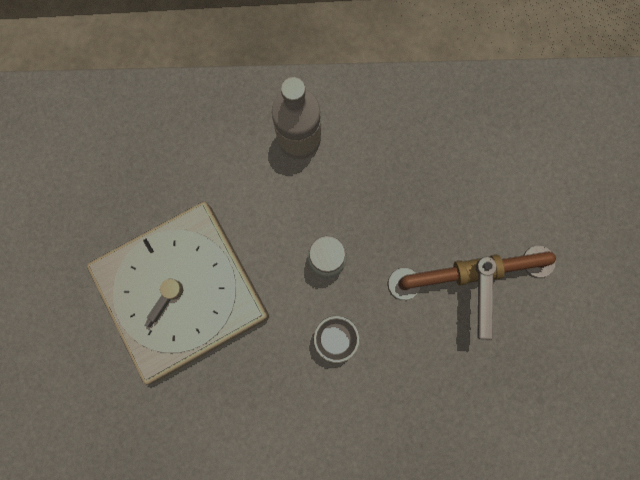

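View pics/scene0.png

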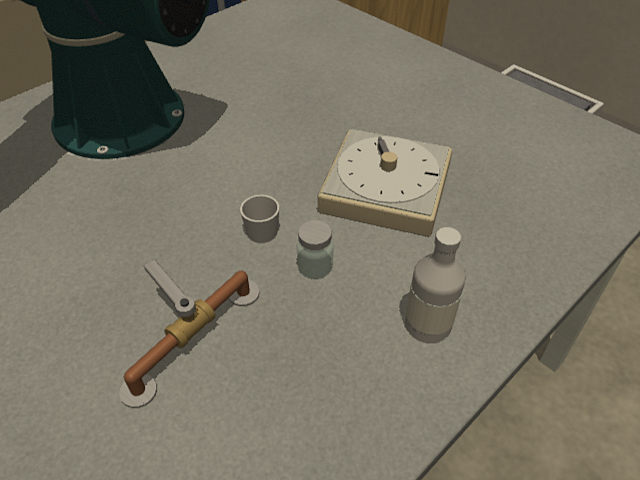

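The top view (up = +x, left = +y) shows the lever axis at (487,266) and its end at (486,337), with the pipe running (407,283)–(550,258). The hub is at (170,289), the pointer tip at about (149,324) and the long mark at (148,245). The jar is at (327,255) and the cup at (336,340).

The scene view agrees with this. Clockwise moves the lever's end to +y, and takes the pointer via +y up to the mark.

```bash
python3 - <<'E'
from h import *
import pickle
d=pickle.load(open("top0.pkl","rb")); s=pickle.load(open("scene0.pkl","rb"))
C=cloud(d); im=d["img"].astype(int)
v,u=np.mgrid[:480,:640]
def reg(x0,x1,y0,y1,z0,z1): 
    return (u>=x0)&(u<x1)&(v>=y0)&(v<y1)&(C[...,2]>z0)&(C[...,2]<z1)
m=reg(465,510,250,350,81,100); P=C[m]; print("lever n",len(P),P.mean(0).round(1))
q=P[:,:2]; r=cv2.minAreaRect(q.astype(np.float32)); print("lever rect",r, cv2.boxPoints(r))
for n,px in dict(axis=(487,266),tip=(486,337)).items(): print(n,ray(d,*px,88).round(1))
m=reg(395,560,240,300,35,60); P=C[m]; r=cv2.minAreaRect(P[:,:2].astype(np.float32)); print("pipe",r,np.median(P[:,2]))
print("pipe ends",ray(d,407,283,50).round(1),ray(d,550,258,50).round(1))
# dial ellipse
print("hub",ray(d,170,289,78).round(1),C[289,170].round(1))
m=reg(90,260,200,380,67,85);P=C[m];print("pointer+hub",len(P)); 
m2=m&(np.hypot(u-170,v-289)>13); Q=C[m2]; print("pointer pts mean",Q.mean(0).round(1),Q.min(0).round(1),Q.max(0).round(1))
dark=(im.sum(-1)<130)&(np.abs(u-148)<12)&(np.abs(v-245)<12); print("mark px",dark.sum(),u[dark].mean(),v[dark].mean(),ray(d,u[dark].mean(),v[dark].mean(),53).round(1))
mm=reg(85,270,195,385,44,60);P=C[mm];r=cv2.minAreaRect(P[:,:2].astype(np.float32));print("box",r,np.median(P[:,2]))
for n,(a,b,h,rr) in dict(jar=(327,247,85,0),cup=(336,340,60,0)).items(): print(n,ray(d,a,b,h).round(1))
w=np.r_[310:345]
for n,b in dict(jar=(305,350,230,285,70,95),cup=(310,362,315,365,45,70),bottle=(265,330,70,165,40,230)).items():
    P=C[reg(*b)]; print(n,P.min(0).round(),P.max(0).round())
big=cv2.resize(d["img"][190:390,80:280],(600,600),interpolation=3)
cv2.imwrite("pics/dial0.png",np.clip(big*1.6,0,255).astype(np.uint8))
E
```

```text
lever n 1250 [ 537.  -220.7   88.3]
lever rect ((536.3311767578125, -219.9305419921875), (27.214920043945312, 117.58133697509766), 83.32498931884766) [[ 476.35733 -226.61209]
 [ 593.1416  -240.27945]
 [ 596.30505 -213.249  ]
 [ 479.52075 -199.58163]]
axis [ 581.4 -226.5   88. ]
tip [ 479.9 -217.8   88. ]
pipe ((581.854736328125, -225.07382202148438), (37.343196868896484, 240.0051727294922), 8.193123817443848) 51.36109124823179
pipe ends [ 562.4 -114.9   50. ] [ 596.1 -334.4   50. ]
hub [558.3 237.4  78. ] [558.3 237.3  78.4]
pointer+hub 622
pointer pts mean [525.9 259.4  74.9] [505.3 243.6  67.1] [545.7 275.6  79.4]
mark px 24 148.16666666666666 245.375 [628.1 279.5  53. ]
box ((559.7528686523438, 237.7713623046875), (208.04898071289062, 208.38726806640625), 28.048192977905273) 51.85721345123352
jar [614.8   5.4  85. ]
cup [479.7  -4.9  60. ]
jar [579. -20.  71.] [632.  32.  89.]
cup [449. -38.  45.] [515.  28.  63.]
bottle [776.  12.  40.] [842.  83. 204.]
```

View pics/dial0.png

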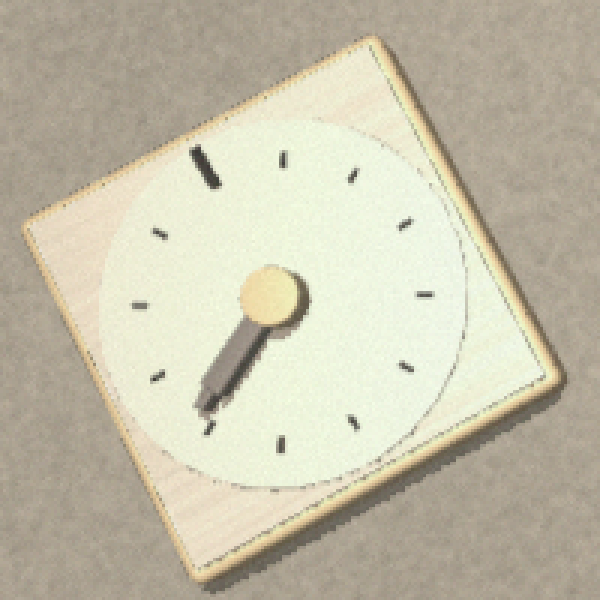

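Measured: lever axis ≈ (581.8,−225.5), lever direction ≈175.5°, its open direction ≈98.5°. Dial centre ≈ (558.5,237.5), pointer ≈146°, mark ≈28–31°. The mark sits about 81 mm out and the box measures about 208 mm, both consistent with the sizes given.

I'll close the fingers and move to the −y side of the lever.

Request:
carry_out([
  {"delta_pos":[1.5,2.5,0],"twist":0.08},
  {"delta_pos":[2,3,0],"twist":0.08},
  {"delta_pos":[2,3,0],"twist":0.08},
  {"delta_pos":[2,3,0],"twist":0.08},
  {"delta_pos":[2,3,0],"twist":0.08},
  {"delta_pos":[2,3,0],"twist":0.08},
  {"delta_pos":[2,3,0],"twist":0.08},
  {"delta_pos":[2,3,0],"twist":0.08},
], gripper=0)

```text
t: 1.1
eef_pos: [405.1, -417.8, 213.7]
eef_rot: [-0.0, 0.876, 0.483, -0.0]
force: [0.1, -0.1, 0.6]
opening: 0.153
grasp_force: 0.0
```

Request:
carry_out([
  {"delta_pos":[2,3,0],"twist":0.08},
  {"delta_pos":[2,3,0],"twist":0.08},
  {"delta_pos":[2,3,0],"twist":0.08},
  {"delta_pos":[2,3,0],"twist":0.08},
  {"delta_pos":[1.5,2.5,0],"twist":0.08},
  {"delta_pos":[0,0,0],"twist":0.09},
  {"delta_pos":[0,0,0]},
  {"delta_pos":[0,0,0]},
])

```text
$.moves[6]: bad value
```

```bash
python3 - <<'E'
from h import *
d=cam("wrist"); cv2.imwrite("pics/w1.png",d["img"]); s=telemetry.sense(); print(s["t"],s["eef_pos"],s["eef_rot"],s["joint_positions"],s["opening"],s["force"])
q=s["eef_rot"];print(R.from_quat([q[1],q[2],q[3],q[0]]).as_matrix().round(3))
C=cloud(d);v,u=np.mgrid[:480,:640];m=(C[...,2]>81)&(C[...,2]<95)&(C[...,0]>460)&(C[...,0]<620)&(C[...,1]>-260)&(C[...,1]<-180)
P=C[m];print(len(P), P.mean(0) if len(P) else 0)
if len(P)>50:
    print(cv2.minAreaRect(P[:,:2].astype(np.float32)))
    bar=P[P[:,0]<560][:,:2].astype(np.float32)
    if len(bar): print(cv2.fitLine(bar,cv2.DIST_L2,0,.01,.01).ravel(), bar.min(0),bar.max(0))
E
```

```text
1.15 [ 406.5068443  -415.15027554  213.57805018] [-6.26139161e-04  8.74596550e-01  4.84850934e-01  2.35048244e-04] [-8.36372287e-01  1.94757156e-01  1.97812631e+00  8.98706463e-04
  9.69822820e-01 -2.78470230e-01] 0.10694444313215926 [ 1.55719209  1.32027073 -1.1212851 ]
[[ 0.53   0.848 -0.   ]
 [ 0.848 -0.53   0.001]
 [ 0.001 -0.001 -1.   ]]
0 0
```

Request:
carry_out([
  {"delta_pos":[2,3,0],"twist":0.08},
  {"delta_pos":[2,3,0],"twist":0.08},
  {"delta_pos":[2,3,0],"twist":0.08},
  {"delta_pos":[2,3,0],"twist":0.08},
  {"delta_pos":[1.2,3,0],"twist":0.08},
  {"delta_pos":[0,0,0],"twist":0.08},
  {"delta_pos":[0,0,0],"twist":0},
  {"delta_pos":[0,0,0],"twist":0},
])

```text
t: 2.15
eef_pos: [496.6, -269.2, 213.8]
eef_rot: [-0.0, 0.738, 0.675, -0.0]
force: [0.4, -0.1, -0.2]
opening: 0.004
grasp_force: 0.0
```

```bash
cat > lev.py <<'E'
from h import *
import sys
d=cam(sys.argv[1]); cv2.imwrite(f"pics/{sys.argv[2]}.png",d["img"]); s=telemetry.sense(); print(s["t"],s["eef_pos"].round(1),s["joint_positions"].round(3),s["opening"],s["force"].round(1))
q=s["eef_rot"];M=R.from_quat([q[1],q[2],q[3],q[0]]).as_matrix();print("toolx deg",np.degrees(np.arctan2(M[1,0],M[0,0])))
A=np.array([581.8,-225.5])
C=cloud(d);m=(C[...,2]>80)&(C[...,2]<95)
r=np.hypot(C[...,0]-A[0],C[...,1]-A[1]);m&=(r>25)&(r<112)
P=C[m];print(len(P))
if len(P)>50:
    print("lever deg",np.degrees(np.arctan2(*(P[:,:2].mean(0)-A)[::-1])),P.mean(0).round(1),cv2.fitLine(P[:,:2].astype(np.float32),cv2.DIST_L2,0,.01,.01).ravel())
E
python3 lev.py wrist w1; python3 lev.py top t1
```

```text
2.2 [ 496.5 -269.3  213.9] [-0.538  0.168  2.01  -0.     0.964 -0.45 ] 0.008067279942752074 [ 0.6 -0.3  0.1]
toolx deg 84.95646447899362
2228
lever deg 174.0589846033677 [ 517.2 -218.8   88.8] [ 9.9679607e-01 -7.9984732e-02  5.1718304e+02 -2.1877573e+02]
2.25 [ 496.5 -269.3  213.9] [-0.538  0.168  2.01   0.     0.964 -0.45 ] 0.002437812326672012 [-0.  -0.4 -0.1]
toolx deg 84.9718347031522
839
lever deg 174.40236895281203 [ 517.5 -219.2   87.5] [ 9.9741894e-01 -7.1801558e-02  5.1750269e+02 -2.1919827e+02]
```

View pics/w1.png

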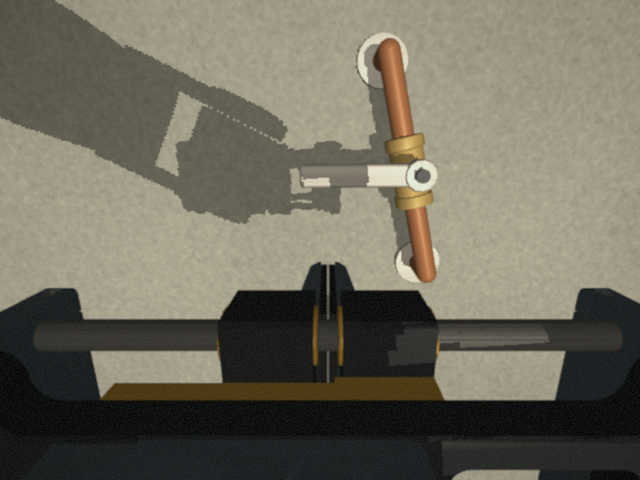

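Wrist view: lever tip at (302,176), axis at (421,176), closed fingers at (328,270) with free counter beneath. I'll descend and approach.

Request:
carry_out([
  {"delta_pos":[0,0,-3],"twist":0},
  {"delta_pos":[0,0,-4],"twist":0},
  {"delta_pos":[0,0,-4],"twist":0},
  {"delta_pos":[0,0,-3.4],"twist":0},
  {"delta_pos":[0,0,0],"twist":0},
  {"delta_pos":[0.1,1,0],"twist":0},
  {"delta_pos":[0,1,0],"twist":0},
  {"delta_pos":[0,0,0],"twist":0},
])

```text
t: 3.25
eef_pos: [498.2, -248.3, 71.0]
eef_rot: [0.001, 0.737, 0.676, 0.0]
force: [-0.2, 0.2, -0.1]
opening: 0.005
grasp_force: 0.0
```

Request:
carry_out([
  {"delta_pos":[0,0.5,0],"twist":-0.05},
  {"delta_pos":[-0.05,0.75,0],"twist":-0.07},
  {"delta_pos":[-0.1,0.75,0],"twist":-0.07},
  {"delta_pos":[-0.05,0.7,0],"twist":-0.07},
  {"delta_pos":[0.05,0.6,0],"twist":-0.07},
  {"delta_pos":[0.1,0.6,0],"twist":-0.07},
  {"delta_pos":[0.1,0.55,0],"twist":-0.07},
  {"delta_pos":[0.1,0.5,0],"twist":-0.06},
])

```text
t: 4.25
eef_pos: [499.8, -199.6, 70.7]
eef_rot: [0.001, 0.889, 0.459, 0.0]
force: [0.4, -1.6, -0.2]
opening: 0.007
grasp_force: 0.9
```

```bash
python3 lev.py top t2
```

```text
4.3 [ 499.8 -199.2   70.7] [-0.423  0.352  2.11  -0.     0.678  0.198] 0.007460888108376044 [-0.1 -0.2 -0.1]
toolx deg 54.44081840731805
514
lever deg 140.5998069645773 [ 529.9 -182.8   87.4] [   0.8332834   -0.5528461  529.87445   -182.84756  ]
```

Request:
carry_out([
  {"delta_pos":[0.2,0.5,0],"twist":-0.06},
  {"delta_pos":[0.2,0.5,0],"twist":-0.07},
  {"delta_pos":[0.25,0.5,0],"twist":-0.07},
  {"delta_pos":[0.3,0.5,0],"twist":-0.06},
  {"delta_pos":[0.3,0.45,0],"twist":-0.06},
  {"delta_pos":[0.35,0.45,0],"twist":-0.07},
  {"delta_pos":[0.4,0.45,0],"twist":-0.07},
  {"delta_pos":[0.35,0.4,0],"twist":-0.06},
])

```text
t: 5.3
eef_pos: [523.0, -162.0, 70.4]
eef_rot: [0.0, 0.977, 0.215, 0.0]
force: [-0.6, -2.1, 0.3]
opening: 0.005
grasp_force: 0.9
```

```bash
python3 lev.py top t3
```

```text
5.35 [ 523.3 -161.8   70.4] [-0.342  0.365  2.091 -0.     0.685  0.797] 0.007773172901092639 [-0.1  0.1 -0.7]
toolx deg 24.701749839274495
24
```

Request:
carry_out([
  {"delta_pos":[0.35,0.3,0],"twist":-0.05},
  {"delta_pos":[0.35,0.3,0],"twist":-0.05},
  {"delta_pos":[0.4,0.25,0],"twist":-0.05},
  {"delta_pos":[0.4,0.2,0],"twist":-0.05},
  {"delta_pos":[0,0,0],"twist":0},
])

```text
t: 5.98
eef_pos: [537.8, -151.4, 70.2]
eef_rot: [0.0, 0.993, 0.118, 0.0]
force: [0.1, -0.1, -1.2]
opening: 0.007
grasp_force: 0.0
```

```bash
python3 lev.py scene s4; python3 lev.py wrist w4
```

```text
6.025 [ 537.8 -151.5   70.2] [-0.316  0.379  2.069  0.     0.693  1.017] 0.006841593204329545 [-0.4 -0.1  0.2]
toolx deg 13.589227012323205
805
lever deg 104.00602505848195 [ 566.  -162.3   87.2] [ 2.9937443e-01 -9.5413572e-01  5.6604681e+02 -1.6234576e+02]
6.075 [ 537.8 -151.6   70.1] [-0.316  0.379  2.069  0.     0.693  1.017] 0.005149733983619716 [0.3 0.2 0.4]
toolx deg 13.57164626574313
7607
lever deg 101.01949845741983 [ 569.2 -160.9   88.6] [ 2.2032234e-01 -9.7542709e-01  5.6921832e+02 -1.6089030e+02]
```

View pics/s4.png

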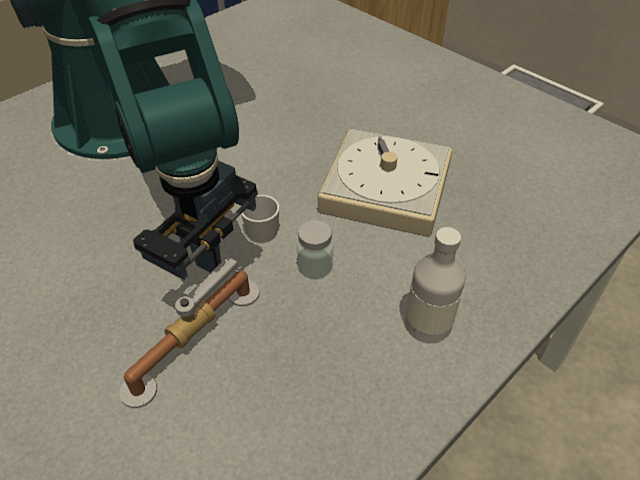

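The lever is nearly along the pipe (lever (185,302)–(238,266), pipe end at (243,278)), about 4° short. I'll nudge it in small steps and watch the force.

Request:
carry_out([
  {"delta_pos":[0.1,0,0],"twist":-0.02},
  {"delta_pos":[0.1,0,0],"twist":-0.02},
  {"delta_pos":[0.1,0,0],"twist":-0.02},
  {"delta_pos":[0.1,0,0],"twist":-0.02},
  {"delta_pos":[0,0,0],"twist":0},
])

```text
t: 6.7
eef_pos: [541.9, -151.5, 69.9]
eef_rot: [0.0, 0.997, 0.077, 0.0]
force: [-0.8, 0.1, -0.2]
opening: 0.008
grasp_force: 0.5
```

Request:
carry_out([
  {"delta_pos":[0.1,0,0],"twist":0},
  {"delta_pos":[0,0,0],"twist":0},
])

```text
t: 6.95
eef_pos: [542.8, -151.4, 69.9]
eef_rot: [-0.0, 0.997, 0.077, 0.0]
force: [-1.7, -0.4, -1.1]
opening: 0.005
grasp_force: 0.7
```

```bash
python3 lev.py wrist w5; python3 lev.py scene s5
```

```text
7.0 [ 542.8 -151.5   69.9] [-0.313  0.386  2.059  0.     0.697  1.102] 0.004663683494903563 [-1.9  1.1  0.4]
toolx deg 8.87635607010579
7626
lever deg 97.70150161234226 [ 573.  -160.6   88.6] [ 1.6065668e-01 -9.8701036e-01  5.7302704e+02 -1.6062648e+02]
7.05 [ 542.8 -151.5   69.9] [-0.313  0.386  2.059  0.     0.697  1.102] 0.006971084671126017 [-0.6  0.5 -1.4]
toolx deg 8.874416765463979
804
lever deg 100.20163575650201 [ 570.4 -162.2   87.2] [ 2.0500426e-01 -9.7876108e-01  5.7040015e+02 -1.6215263e+02]
```

Request:
carry_out([
  {"delta_pos":[0.1,0,0],"twist":0},
  {"delta_pos":[0,0,0],"twist":0},
])

```text
t: 7.3
eef_pos: [543.0, -151.4, 69.8]
eef_rot: [-0.0, 0.997, 0.077, -0.001]
force: [-7.3, 0.3, 3.9]
opening: 0.007
grasp_force: 3.5
```

Request:
carry_out([
  {"delta_pos":[0.1,0,0],"twist":0},
  {"delta_pos":[0,0,0],"twist":0},
])

```text
t: 7.55
eef_pos: [543.2, -151.3, 69.7]
eef_rot: [-0.0, 0.997, 0.077, -0.002]
force: [-12.0, -0.5, 8.2]
opening: 0.002
grasp_force: 6.3
```

The force jumped to 12–15 N, so the lever is at its stop. I'll back off, rise, and cross to the dial while turning the tool.

Request:
carry_out([
  {"delta_pos":[-0.8,0,0],"twist":0},
  {"delta_pos":[-1.5,0,0],"twist":0},
  {"delta_pos":[-1.5,0,0],"twist":0},
  {"delta_pos":[0,0,3],"twist":0},
  {"delta_pos":[0,0,4],"twist":0},
  {"delta_pos":[0,0,4],"twist":0},
  {"delta_pos":[0,0,2],"twist":0.08},
  {"delta_pos":[0,0,0],"twist":0.16},
])

```text
t: 8.55
eef_pos: [506.9, -151.8, 201.7]
eef_rot: [0.001, 0.98, 0.198, 0.001]
force: [-0.6, 0.4, -0.9]
opening: 0.002
grasp_force: 0.0
```

Request:
carry_out([
  {"delta_pos":[0,1.5,0],"twist":0.17},
  {"delta_pos":[0,2,0],"twist":0.17},
  {"delta_pos":[0,2,0],"twist":0.17},
  {"delta_pos":[0,2,0],"twist":0.17},
  {"delta_pos":[0,2,0],"twist":0.17},
  {"delta_pos":[0,2,0],"twist":0.17},
  {"delta_pos":[0,2,0],"twist":0.17},
  {"delta_pos":[0,2,0],"twist":0.17},
])

```text
t: 9.55
eef_pos: [505.9, 4.0, 199.8]
eef_rot: [0.0, 0.637, 0.771, 0.0]
force: [1.4, -0.1, 0.4]
opening: 0.004
grasp_force: 0.0
```

Request:
carry_out([
  {"delta_pos":[0,2,0],"twist":0.17},
  {"delta_pos":[0,2,0],"twist":0.17},
  {"delta_pos":[0,2,0],"twist":0.17},
  {"delta_pos":[0,2,0],"twist":0.17},
  {"delta_pos":[0,2,0],"twist":0.17},
  {"delta_pos":[0,2,0],"twist":0.17},
  {"delta_pos":[0,2,0],"twist":0.17},
  {"delta_pos":[0,2,0],"twist":0.17},
])

```text
t: 10.55
eef_pos: [506.0, 163.8, 199.8]
eef_rot: [0.0, 0.011, 1.0, 0.0]
force: [0.6, 0.1, 0.2]
opening: 0.008
grasp_force: 0.0
```

Request:
carry_out([
  {"delta_pos":[0,1.5,0],"twist":0.17},
  {"delta_pos":[0,1.5,0],"twist":0.17},
  {"delta_pos":[0,1.5,0],"twist":0.17},
  {"delta_pos":[0,1,0],"twist":0.17},
  {"delta_pos":[0,0,0],"twist":0.17},
  {"delta_pos":[0,0,0],"twist":0},
  {"delta_pos":[0,0,0],"twist":0},
])

```text
t: 11.42
eef_pos: [506.5, 218.2, 199.9]
eef_rot: [0.0, -0.398, 0.917, -0.0]
force: [0.5, 0.4, 0.7]
opening: 0.008
grasp_force: 0.0
```

```bash
cat > dial.py <<'E'
from h import *
import sys
A=np.array([558.5,237.5])
def run(n,f):
    d=cam(n); cv2.imwrite(f"pics/{f}.png",d["img"]); C=cloud(d); im=d["img"].astype(int)
    r=np.hypot(C[...,0]-A[0],C[...,1]-A[1]); z=C[...,2]
    m=(z>70)&(z<82)&(r>19)&(r<66); P=C[m]
    h=C[(z>76.5)&(z<83)&(r<17)]
    print(n,"hub",(h[:,:2].min(0)+h[:,:2].max(0))/2 if len(h) else 0,len(h))
    if len(P)>20: print(" pointer deg",np.degrees(np.arctan2(*(P[:,:2].mean(0)-A)[::-1])).round(1),P.mean(0).round(1),len(P),P.max(0).round(),cv2.fitLine(P[:,:2].astype(np.float32),cv2.DIST_L2,0,.01,.01).ravel())
    a=np.degrees(np.arctan2(C[...,1]-A[1],C[...,0]-A[0]))
    k=(z>48)&(z<58)&(r>66)&(r<93)&(abs(a-30)<12)
    if k.sum()>30:
        g=im.sum(-1); t=.5*(g[k].max()*.9+g[k].min()); q=C[k&(g<t)]; M=q[:,:2].mean(0)
        print(" mark",M.round(1),len(q),"deg",np.degrees(np.arctan2(*(M-A)[::-1])).round(1),"r",np.hypot(*(M-A)).round(1))
s=telemetry.sense(); q=s["eef_rot"];M=R.from_quat([q[1],q[2],q[3],q[0]]).as_matrix()
print(s["t"],s["eef_pos"].round(1),"toolx",np.degrees(np.arctan2(M[1,0],M[0,0])).round(1),s["joint_positions"].round(2))
for n in sys.argv[2:]: run(n,n+sys.argv[1])
E
python3 dial.py a wrist top scene; python3 lev.py top t6
```

```text
11.425 [506.5 218.2 199.9] toolx -133.1 [ 0.36  0.16  2.04  0.    0.93 -2.03]
wrist hub [558.56716752 232.07428708] 223
 pointer deg 145.8 [516.4 266.1  76. ] 236 [543. 276.  79.] [  0.8332305  -0.5529258 516.37054   266.0956   ]
top hub 0 0
 mark [633.  282.9] 25 deg 31.4 r 87.3
scene hub [559.62259493 237.00519059] 107
 pointer deg 146.5 [526.2 258.9  74.8] 102 [545. 276.  78.] [  0.8290527  -0.5591705 526.2466    258.86813  ]
 mark [628.1 279.7] 22 deg 31.3 r 81.4
11.625 [506.7 218.4 199.9] [ 0.365  0.165  2.043  0.     0.933 -2.028] 0.005914723362057649 [-1.  -1.3 -0.2]
toolx deg -132.93008094407895
771
lever deg 98.43183423228336 [ 572.3 -161.5   87.6] [ 1.4546581e-01 -9.8936325e-01  5.7231018e+02 -1.6148131e+02]
```

View pics/wrista.png

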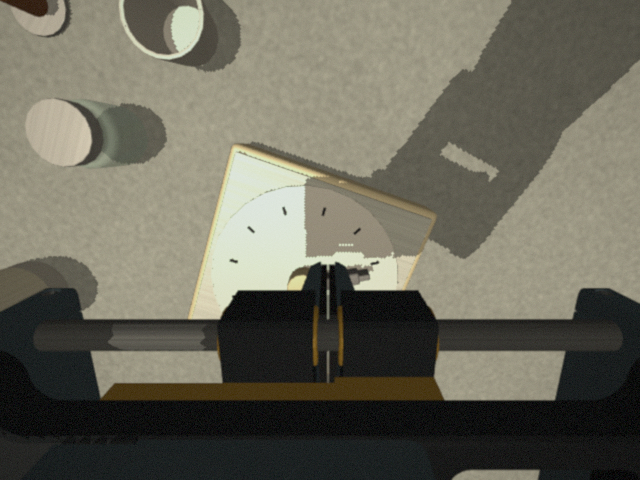

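The wrist view shows the pointer still at 146° (nose at (360,275)) with the tip clear behind it. The lever is confirmed at 98.4°, along the pipe. The mark is at 31.3° in both views. Now I'll descend behind the pointer.

Request:
carry_out([
  {"delta_pos":[-0.6,0.4,0],"twist":0.08},
  {"delta_pos":[-0.6,0.4,0],"twist":0.08},
  {"delta_pos":[0,0,-3],"twist":0},
  {"delta_pos":[0,0,-4],"twist":0},
  {"delta_pos":[0,0,-4],"twist":0},
  {"delta_pos":[0,0,-2],"twist":0},
  {"delta_pos":[0,0,-0.5],"twist":0},
  {"delta_pos":[0,0,0],"twist":0},
])

```text
t: 12.62
eef_pos: [495.0, 226.6, 65.3]
eef_rot: [0.0, -0.472, 0.882, -0.0]
force: [-0.2, -0.4, 0.0]
opening: 0.006
grasp_force: 0.0
```

```bash
python3 - <<'E'
import numpy as np
A=np.array([558.7,237.4]);p=np.array([495.0,226.6])
for t in [146,137,128,119,110,101,92,83,74,65,56,47,44,41,38,35]:
    a=np.radians(t);c=A+46*np.array([np.cos(a),np.sin(a)])-22*np.array([np.sin(a),-np.cos(a)])
    print(t,c.round(1),((c-p)/10).round(2));p=c
E
```

```text
146 [508.3 244.9] [1.33 1.83]
137 [510.1 252.7] [0.18 0.78]
128 [513.  260.1] [0.3  0.74]
119 [517.2 267. ] [0.41 0.69]
110 [522.3 273.1] [0.51 0.61]
101 [528.3 278.4] [0.6  0.53]
92 [535.1 282.6] [0.68 0.42]
83 [542.5 285.7] [0.74 0.31]
74 [550.2 287.7] [0.78 0.19]
65 [558.2 288.4] [0.8  0.07]
56 [566.2 287.8] [ 0.8  -0.05]
47 [574. 286.] [ 0.78 -0.18]
44 [576.5 285.2] [ 0.25 -0.09]
41 [579.  284.2] [ 0.25 -0.1 ]
38 [581.4 283.1] [ 0.24 -0.11]
35 [583.8 281.8] [ 0.24 -0.13]
```

Request:
carry_out([
  {"delta_pos":[0.4,0.6,0],"twist":0},
  {"delta_pos":[0.4,0.6,0],"twist":0},
  {"delta_pos":[0.3,0.4,0],"twist":0},
  {"delta_pos":[0.2,0.25,0],"twist":0},
  {"delta_pos":[0.1,0.4,0],"twist":-0.08},
  {"delta_pos":[0.1,0.4,0],"twist":-0.08},
  {"delta_pos":[0.15,0.35,0],"twist":-0.08},
  {"delta_pos":[0.15,0.35,0],"twist":-0.08},
])

```text
t: 13.62
eef_pos: [512.3, 260.1, 64.8]
eef_rot: [-0.001, -0.324, 0.946, -0.0]
force: [-2.5, -1.0, 1.2]
opening: 0.009
grasp_force: 0.8
```

Request:
carry_out([
  {"delta_pos":[0.2,0.35,0],"twist":-0.08},
  {"delta_pos":[0.2,0.35,0],"twist":-0.08},
  {"delta_pos":[0.25,0.3,0],"twist":-0.08},
  {"delta_pos":[0.25,0.3,0],"twist":-0.08},
  {"delta_pos":[0.3,0.3,0],"twist":-0.08},
  {"delta_pos":[0.3,0.25,0],"twist":-0.08},
  {"delta_pos":[0.35,0.2,0],"twist":-0.08},
  {"delta_pos":[0.35,0.2,0],"twist":-0.07},
])

```text
t: 14.62
eef_pos: [534.5, 282.6, 64.7]
eef_rot: [-0.0, -0.015, 1.0, -0.0]
force: [-0.8, 1.0, 0.5]
opening: 0.004
grasp_force: 0.8
```

```bash
python3 dial.py b wrist top scene
```

```text
14.625 [534.5 282.6  64.7] toolx -178.2 [ 0.45  0.45  1.98  0.    0.72 -1.15]
wrist hub 0 0
 pointer deg 133.5 [517.6 280.6  76.3] 250 [519. 289.  82.] [ 3.6607462e-03 -9.9999332e-01  5.1758337e+02  2.8060156e+02]
top hub 0 0
 mark [627.4 279.5] 57 deg 31.3 r 80.7
scene hub [559.3880965 238.3730133] 115
 pointer deg 101.5 [550.6 276.3  75.3] 202 [566. 303.  82.] [9.5219600e-01 3.0548775e-01 5.5057288e+02 2.7634637e+02]
 mark [628.1 279.2] 22 deg 31.0 r 81.1
```

View pics/sceneb.png

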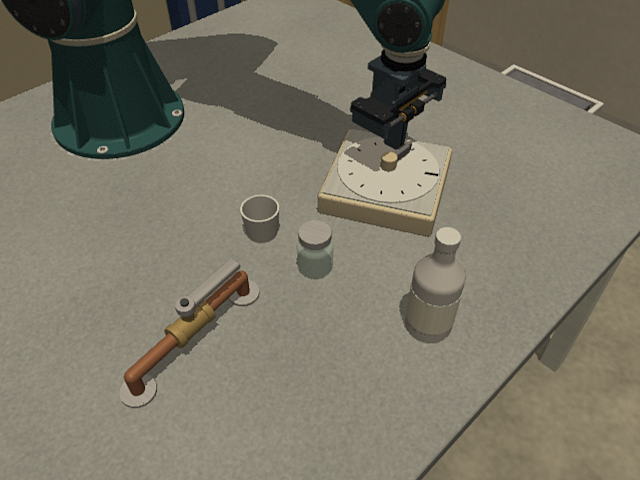

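The pointer follows the finger (hub (388,160), tip about (408,148), ≈92°). Everything else is undisturbed. Next I'll go to ≈56°.

Request:
carry_out([
  {"delta_pos":[0.4,0.15,0],"twist":-0.08},
  {"delta_pos":[0.35,0.15,0],"twist":-0.08},
  {"delta_pos":[0.4,0.1,0],"twist":-0.08},
  {"delta_pos":[0.4,0.1,0],"twist":-0.08},
  {"delta_pos":[0.4,0.05,0],"twist":-0.08},
  {"delta_pos":[0.4,0,0],"twist":-0.08},
  {"delta_pos":[0.4,0,0],"twist":-0.08},
  {"delta_pos":[0.4,-0.05,0],"twist":-0.08},
])

```text
t: 15.78
eef_pos: [566.1, 287.7, 64.8]
eef_rot: [-0.0, 0.299, 0.954, 0.0]
force: [-0.9, 3.0, -1.4]
opening: 0.005
grasp_force: 1.3
```

```bash
python3 dial.py c scene top; python3 - <<'E'
from h import *
for n,f in(("scene","scenec"),("top","topc")):
    i=cv2.imread(f"pics/{f}.png"); c=i[120:220,320:460] if n=="scene" else i[195:385,85:275]
    cv2.imwrite(f"pics/{n}cc.png",cv2.resize(c,None,fx=4 if n=="scene" else 3,fy=4 if n=="scene" else 3,interpolation=3))
E
```

```text
15.775 [566.1 287.7  64.8] toolx 145.2 [ 0.43  0.48  1.91  0.    0.74 -0.53]
scene hub [559.82169188 238.48240752] 112
 pointer deg 57.9 [579.6 271.2  75.5] 201 [599. 290.  82.] [8.8649249e-01 4.6274292e-01 5.7963574e+02 2.7122131e+02]
 mark [628.1 279.7] 22 deg 31.2 r 81.4
top hub [568.64228263 235.61244454] 31
 pointer deg 48.3 [579.1 260.7  74.4] 44 [591. 272.  80.] [  0.740991   0.671515 579.13635  260.67892 ]
 mark [627.6 279.5] 58 deg 31.3 r 80.9
```

View pics/scenecc.png

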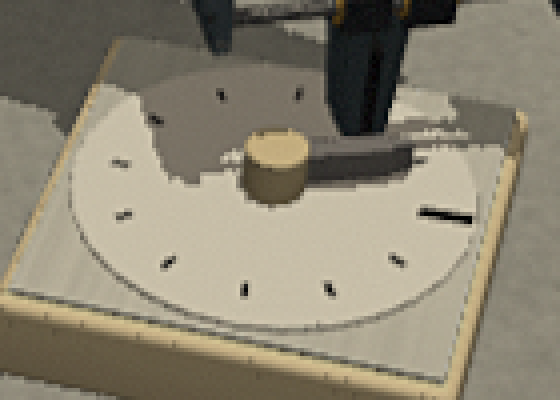

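The crop shows the pointer just short of the 61°→31° gap's first part, with its tip by the short mark at (420,160). The long mark is at (445,214), about 25° further on. I'll go to ≈38°.

Request:
carry_out([
  {"delta_pos":[0.4,-0.05,0],"twist":-0.08},
  {"delta_pos":[0.4,-0.1,0],"twist":-0.08},
  {"delta_pos":[0.35,-0.15,0],"twist":-0.08},
  {"delta_pos":[0.35,-0.15,0],"twist":-0.07},
  {"delta_pos":[0,0,0],"twist":0},
])

```text
t: 16.5
eef_pos: [581.1, 282.9, 64.9]
eef_rot: [-0.0, 0.441, 0.897, -0.0]
force: [-0.4, 0.2, -1.0]
opening: 0.007
grasp_force: 0.2
```

```bash
cat >> dial.py <<'E'
# pointer top edge: overlay predictions of centre line at top height 76 and mark line
d=cam("scene"); i=d["img"]; u0,v0,k=370,130,7
c=cv2.resize(i[130:205,370:450],None,fx=k,fy=k,interpolation=3)
for t in range(25,50,2):
    a=np.radians(t); X=A+64*np.array([np.cos(a),np.sin(a)]); p=proj(d,[*X,76])
    cv2.circle(c,(int((p[0]+.5-u0)*k),int((p[1]+.5-v0)*k)),2,(0,0,255) if t!=31 else (0,255,0),-1)
cv2.imwrite(f"pics/z{sys.argv[1]}.png",c)
E
python3 dial.py d scene top
```

```text
16.5 [581.1 282.9  64.9] toolx 127.6 [ 0.42  0.5   1.89 -0.    0.75 -0.24]
scene hub [560.02451731 239.67401655] 114
 pointer deg 34.8 [592.5 261.1  75.3] 188 [614. 276.  82.] [  0.7807164    0.62488544 592.5046     261.11282   ]
 mark [628.5 279. ] 22 deg 30.6 r 81.4
top hub [564.15786616 238.05553997] 111
 pointer deg 29.8 [590.  255.5  75.3] 131 [615. 272.  79.] [8.6886668e-01 4.9504611e-01 5.9001379e+02 2.5551494e+02]
 mark [626.9 279.8] 59 deg 31.8 r 80.4
```

View pics/zd.png

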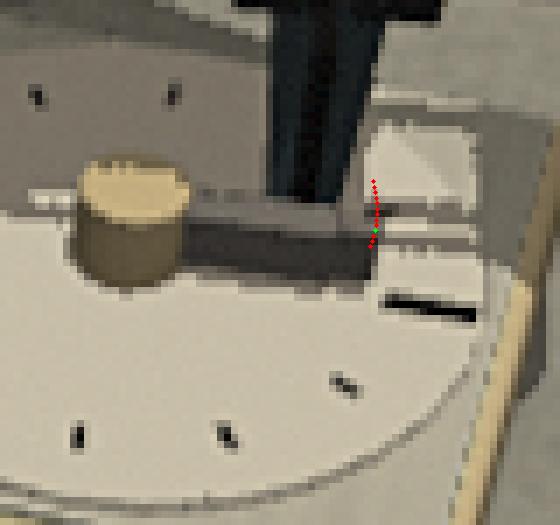

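The pointer's tip top is at about (372,213) in the crop, ≈37–38° against the mark's 31.2°. I'll advance about 6°, slowly.

Request:
carry_out([
  {"delta_pos":[0.15,-0.05,0],"twist":-0.03},
  {"delta_pos":[0.1,-0.05,0],"twist":-0.02},
  {"delta_pos":[0.1,-0.05,0],"twist":-0.02},
  {"delta_pos":[0.1,-0.05,0],"twist":-0.02},
  {"delta_pos":[0,0,0],"twist":0},
])

```text
t: 17.27
eef_pos: [585.8, 281.0, 64.9]
eef_rot: [0.0, 0.483, 0.876, 0.0]
force: [-1.7, 1.0, 0.1]
opening: 0.009
grasp_force: 0.5
```

Request:
carry_out([
  {"delta_pos":[-0.4,0.6,0],"twist":0},
  {"delta_pos":[-0.9,1.2,0],"twist":0},
  {"delta_pos":[-1,1.5,0],"twist":0},
  {"delta_pos":[0,0,3],"twist":0},
  {"delta_pos":[-2,0,5],"twist":0},
  {"delta_pos":[-4,0,5],"twist":0},
  {"delta_pos":[-5,0,3],"twist":0},
  {"delta_pos":[-3,0,0],"twist":0},
])

```text
t: 18.27
eef_pos: [422.2, 315.3, 226.2]
eef_rot: [0.001, 0.482, 0.876, 0.002]
force: [-0.1, -0.8, -0.4]
opening: 0.005
grasp_force: 0.0
```

```bash
python3 dial.py e scene top wrist
```

```text
18.275 [422.2 315.3 226.2] toolx 122.4 [0.6  0.09 2.08 0.   0.97 0.03]
scene hub [558.29046093 239.1573644 ] 105
 pointer deg 26.2 [595.4 255.7  74.4] 153 [617. 271.  79.] [8.8074559e-01 4.7358966e-01 5.9535535e+02 2.5565208e+02]
 mark [628.2 279.5] 22 deg 31.1 r 81.4
top hub [559.16981147 238.3128293 ] 240
 pointer deg 27.2 [593.9 255.7  75.3] 237 [617. 270.  79.] [8.8873649e-01 4.5841846e-01 5.9387177e+02 2.5568628e+02]
 mark [628.8 280.3] 51 deg 31.4 r 82.3
wrist hub 0 0
 pointer deg 30.5 [605.1 264.9  76.4] 166 [616. 272.  79.] [8.6258948e-01 5.0590456e-01 6.0511334e+02 2.6494656e+02]
 mark [627.9 266.1] 2 deg 22.4 r 75.1
```

View pics/ze.png

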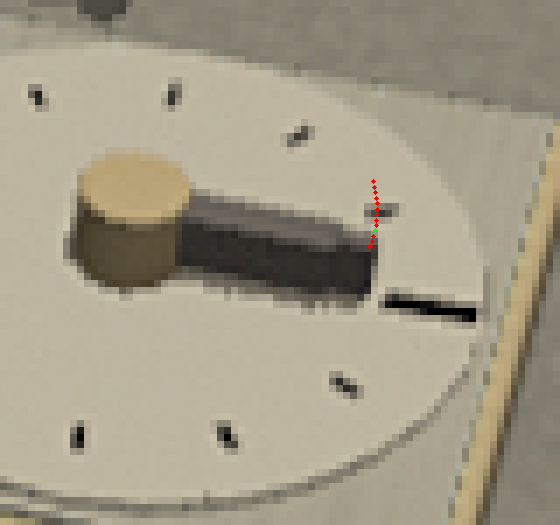

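The scene crop shows the tip's top at about (373,233), within a degree or two of the mark's line. I'll make one unbiased check from the top view with overlaid lines.

```bash
python3 - <<'E'
from h import *
d=cam("top"); i=d["img"]; k=10; u0,v0=125,230
c=cv2.resize(i[230:300,125:195],None,fx=8,fy=8,interpolation=3); k=8
A=np.array([558.7,237.4])
for t,col in((25,(0,0,255)),(31.3,(0,160,0)),(37,(255,0,0))):
    a=np.radians(t)
    for r,h in [(q,76) for q in range(20,65,6)]+[(q,53) for q in(70,80,90)]:
        p=proj(d,[*(A+r*np.array([np.cos(a),np.sin(a)])),h]); cv2.circle(c,(int((p[0]+.5-u0)*k),int((p[1]+.5-v0)*k)),2,col,-1)
cv2.imwrite("pics/zt.png",c)
E
```

```text
(no output)
```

View pics/zt.png

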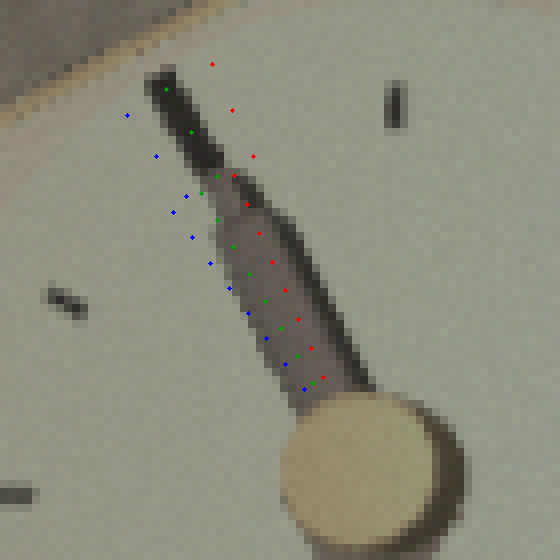

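The nose's top face lies about 2–3° clockwise of the green mark line (nose centre about (222,183), green about (205,190)). That is roughly 3 mm against the 7 mm allowed, so it is within tolerance. I'm handing it in.

```bash
python3 -c "
from plant import ticket; print(ticket.job_done())"
```

```text
the job is handed in; nothing more can be done
None
```

The job is handed in, with no verdict returned: the tap lever is at its open stop, the pointer tip is about 3 mm clockwise of the long mark's line (7 mm allowed), and the robot never touched the bottle, jar or cup.

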